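# Carry the coat bottles over to the spraying rack in their order

### The arm

A 6-joint arm with a two-finger parallel gripper is mounted at the origin on the work surface. World frame = base frame: x ahead of the robot, y to its left, z up, the work surface at z = 0. Lengths are in m, angles in degrees, forces in N, time in s.
With the tool pointing down it reaches from about 0.35 to 0.875 m from the base axis. Payload 4.2 kg.
Tool frame: the origin (TCP) lies between the finger pads; the fingertips stand 14 mm ahead of it and the grasp point (between the pads) lies 5 mm behind it; z points along the fingers, y is the line along which they close (so a half turn about z gives the same grasp; the last joint's range is limited). The gripper opens to 87 mm and grips with 3 to 60 N. Pads are 19 mm wide; open, the fingers measure 117 mm over their backs; the gripper's body (75 mm by 190 mm) begins 51 mm behind the grasp point.
Start: joints at [87.296, 22.042, 0.453, 0, -68.411, -14.817], TCP at [0.188, 0.596, 0.237] pointing down, gripper open.
Joint ranges: [-179.83, 179.83], [-69.29, 118.12], [-61.27, 80.66], [-181.25, 117.63], [-171.15, -9.14], [-177.46, 177.46]. Speed limits (degrees/s): [159.86, 159.86, 180, 180, 180, 180].

### API

Orientations are given as a 3x3 rotation matrix whose columns are the frame's x, y, z axes.
In Python, from station import * gives the robot as it stands. The module is installed in compiled form; this text tells all that it offers.
- The arm moves only by the tool play_rows, never from a script. Its argument "steps" is a list of rows, each an object of numbers: "ax", "ay", "az": the turn, a rotation vector about the tool's x, y, z in degrees; "dx", "dy", "dz": the shift along the tool's x, y, z in mm; "claw": the finger opening in mm, from 0 to 87. A call has 1 to 20 rows; each row shifts and turns the commanded pose from where the row before left it, along the tool's axes as they then stand; what a row does not reach is not made up. A row lasts 1/10 s, in which the tool goes at most 50 mm and 8.59 degrees, less where a joint would pass 70% of its speed; a pose out of reach is approached as far as the arm can. A call with a gripper value outside its range is refused whole. The fingers move at their own pace and stop on an object; the grip force is fixed at half the most. Time passes only in rows, so rows that do not move let the fingers close. It gives the time, the measured TCP pose, the force, the opening and the grip force at its end, in the units of the state.
- sense(): the state, without advancing time (a new reading comes with each control period).
- capture(name): name is "side" or "top" or "wrist"; returns a dict with "frame" (384x512x3 uint8, blue, green, red), "range_z" (384x512 float32, m along the optical axis (not along the pixel's ray), 0 where there is no reading), "fx", "fy", "cx", "cy" (pixels), "xyz" and "rotation" of the camera in the world. Camera axes: x right, y down, z forward; pixel columns grow to the right and rows downward; lengths in m; the calibration is good to about 2 mm. A picture is of the moment at which its call begins.
- finish_job(): hands the job in; it is judged then, once.
The state is a dict: "time_s": time; "joints": joint angles; "joint_velocities": joint speeds; "effort": joint torques, N m; "tcp_pos": TCP position; "ee_rot": TCP orientation; "wrist_force": force on the tool from outside, world axes, zero at the start; "moment": the same for the moment, N m; "gripper_width": opening from 0.0 (shut) to 1.0 (fully open); "gripper_force": force on a finger pad.
Only numpy, scipy, OpenCV 4.12 (cv2) and the standard library are available. Lean on these libraries where they do the work, as an engineer would, in place of code of your own. Each camera call takes 0.05 s, during which the arm holds its last target. There are 200 camera calls.

### The job

The four closed paint bottles stand in one rack in the order of the coats. Move them over to the empty rack so that they stand there in the same order from left to right, one upright in each cup. Keep the bottles upright all the way and leave the thinner can where it stands.

Things in the scene. Friction and masses are not known exactly. Their poses are not given: they have to be found in the camera images.
- nozzle_bottle: white squeeze bottle with a thin pointed nozzle: straight round body 42 mm in diameter and 75 mm high, cone shoulder to 84 mm, collar 23 mm in diameter to 93 mm, then the pointed nozzle, 114 mm high in all; good to grip on the body 60 to 70 mm up. Origin: centre of its underside; z up. Weighs 50 to 170 g.
- low_jar: low white jar, body 44 mm in diameter, with a flat ribbed black screw lid 47 mm in diameter from 45 to 62 mm height (62 mm high in all); good to grip on the lid, 50 to 55 mm up. Origin: centre of its underside; z up. Weighs 50 to 170 g.
- tall_bottle: tall straight white bottle with a flat grey flip-top cap: body 40 mm in diameter to 85 mm height, cap 32 mm in diameter from 91 to 110 mm (111 mm high in all); good to grip on the body 75 mm up. Origin: centre of its underside; z up. Weighs 50 to 170 g.
- touchup_bottle: small amber glass touch-up bottle, body 40 mm in diameter to 36 mm height, with a long slim black brush cap above the shoulder, from 44 to 90 mm height, 20 mm in diameter below and 17 mm at the top; good to grip on the cap about 72 mm up. Origin: centre of its underside; z up. Weighs 50 to 170 g.
- nozzle_cup: the clip-in cup of the full rack in which the nozzle bottle stands at the start: square grey plastic, open on top, 64 mm outside, 60 mm inside, 22 mm high, floor 4 mm thick; fixed. All cups are alike. Origin: centre of its underside (8 mm above the bench); x across the row, y along the row
- low_cup: the clip-in cup of the full rack in which the low jar stands at the start: square grey plastic, open on top, 64 mm outside, 60 mm inside, 22 mm high, floor 4 mm thick; fixed. All cups are alike. Origin: centre of its underside (8 mm above the bench); x across the row, y along the row
- tall_cup: the clip-in cup of the full rack in which the tall bottle stands at the start: square grey plastic, open on top, 64 mm outside, 60 mm inside, 22 mm high, floor 4 mm thick; fixed. All cups are alike. Origin: centre of its underside (8 mm above the bench); x across the row, y along the row
- touchup_cup: the clip-in cup of the full rack in which the touchup bottle stands at the start: square grey plastic, open on top, 64 mm outside, 60 mm inside, 22 mm high, floor 4 mm thick; fixed. All cups are alike. Origin: centre of its underside (8 mm above the bench); x across the row, y along the row
- rack_b: the empty rack, fixed, beside the full one (left or right of it): aluminium strip 76 x 288 mm, 8 mm thick, with four of the same grey cups in a row, 60 mm square inside, rim 30 mm and inner floor 12 mm above the bench. Origin: centre of the strip's underside; x across the row, y along it: cup centres at x = 0, y = +99, +33, -33, -99 mm; +y is the left end seen from the robot. Turned up to 0.3 rad
- thinner_can: bystander: closed upright round can, 60 mm in diameter and 110 mm high, on the bench beyond the racks; leave it alone. A small mixing cup also stands beyond the racks and a brush lies at the far left. Origin: centre of its underside.
There are look-alikes about, which are no part of the job. Leave any blue or purple look-alike of the nozzle_bottle alone.

How it is judged:
By the outcome, as a careful person would: the job done as asked, in the order asked, and still so for the second after the job is handed in, with the robot touching nothing.
It also fails if it takes over 109 s, if anything falls off the work surface, if the arm or the gripper's body presses on something with over 40 N, if the wrist force passes 120 N, or if a joint passes its speed limit or range.

## Working session

There is one attempt and no reset: what is moved stays moved. The work goes in short steps, Python scripts to look and compute and a tool call to move; the robot and the scene stay as the last step left them, time stands still between calls to the robot, and variables do not carry over. Pictures are saved under pics/ and viewed, at most 14 in all, crops included, and the job is handed in when it is done.

Besides the shell and the picture viewer there is one more tool, called after "Emit:" in YAML: its name, and indented under it one key for each argument. play_rows: Moves the arm, as the interface text tells. Its arguments: {"type":"object","properties":{"steps":{"type":"array"}},"required":["steps"]}

```bash
mkdir -p pics; cat > h.py <<'E'
from station import *
import numpy as np, cv2, pickle
def cap(n,tag=None):
    c=capture(n)
    if tag: cv2.imwrite(f'pics/{tag}.png',c['frame']); pickle.dump(c,open(f'pics/{tag}.pkl','wb'))
    return c
def load(tag): return pickle.load(open(f'pics/{tag}.pkl','rb'))
def ray(c,u,v):
    d=np.array([(u-c['cx'])/c['fx'],(v-c['cy'])/c['fy'],1.]); R=np.array(c['rotation'])
    return np.array(c['xyz']),R@d
def onplane(c,u,v,z):
    p,d=ray(c,u,v); return p+d*(z-p[2])/d[2]
def cloud(c):
    v,u=np.mgrid[:384,:512]; z=c['range_z']
    P=np.stack([(u-c['cx'])/c['fx']*z,(v-c['cy'])/c['fy']*z,z],-1)@np.array(c['rotation']).T+np.array(c['xyz'])
    P[z==0]=np.nan; return P
E
python3 - <<'E'
from h import *
s=sense(); print(s)
for n in('top','side','wrist'):
    c=cap(n,n+'0'); print(n,c['xyz'],np.round(c['rotation'],3).tolist(),c['fx'],c['cx'],c['cy'])
a=np.hstack([cv2.resize(load('top0')['frame'],(800,600))])
cv2.imwrite('pics/t.png',a)
E
```

```text
{'time_s': 0.0, 'joints': array([ 8.72947168e+01,  2.20929010e+01,  3.78589399e-01, -2.96582338e-02,
       -6.84109202e+01, -1.48176252e+01]), 'joint_velocities': array([-0.02380644,  0.09500475,  0.0754938 ,  0.00317953, -0.11099492,
        0.02747854]), 'effort': array([-1.43306097e-03, -3.90666175e+01,  1.87411469e+01,  4.21997845e+00,
        1.10638904e-02, -1.85866861e-04]), 'tcp_pos': array([0.18797332, 0.59545511, 0.23542717]), 'ee_rot': array([[ 9.53539150e-01, -3.01268565e-01, -5.83943556e-04],
       [-3.01269116e-01, -9.53536707e-01, -2.16050489e-03],
       [ 9.40805921e-05,  2.23605016e-03, -9.99997496e-01]]), 'wrist_force': array([-0.01166921, -0.47333697,  0.22982461]), 'moment': array([-0.02476331,  0.01450296,  0.01447474]), 'gripper_force': 0.0, 'gripper_width': 1.0001108870546447}
top [ 0.5638926  -0.0209724   1.04984001] [[-0.02, -0.998, 0.052], [-1.0, 0.02, -0.002], [0.001, -0.052, -0.999]] 423.0659280734595 252.39940801064384 188.31254706801334
side [0.2128662  0.59909188 0.77574883] [[-0.832, -0.377, 0.408], [-0.555, 0.589, -0.588], [-0.019, -0.715, -0.699]] 450.1815920399496 261.0657332511422 188.72957602452922
wrist [0.26662897 0.57128846 0.3851046 ] [[-0.302, -0.911, -0.283], [-0.953, 0.288, 0.088], [0.002, 0.296, -0.955]] 346.2943510668701 260.41602251349724 191.49192027975445
```

View pics/top0.png

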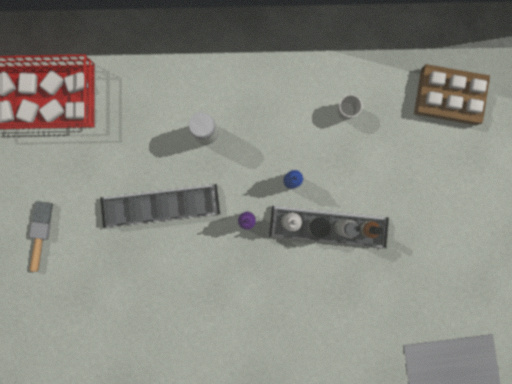

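View pics/side0.png

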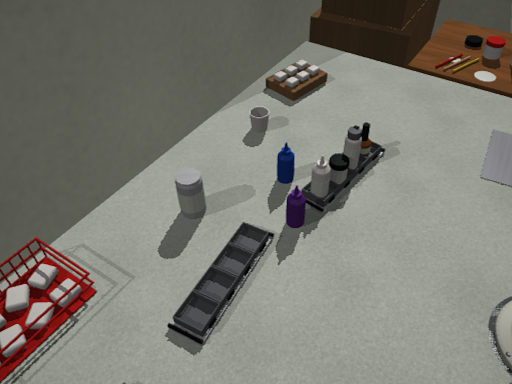

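The top view shows the empty rack at (160,206) and the full rack at (330,226), holding from left to right the nozzle bottle, low jar, tall bottle and touch-up bottle. The side view agrees.

Candidates for the nozzle bottle are white (291,222), purple (247,220) and blue (293,179). By the description it is the white one, standing in the rack. For the other three, low jar (319,227), tall bottle (347,229) and touch-up (373,229), there is no rival on the bench. The thinner can is at (202,125). I'll check the choice in a crop.

```bash
python3 - <<'E'
from h import *
c=load('top0'); f=c['frame']; 
cv2.imwrite('pics/crop1.png',cv2.resize(f[160:260,90:400],(800,258),interpolation=cv2.INTER_CUBIC))
for n,u,v,z in [('nozzle',291,222,.126),('jar',320,227,.074),('tall',346,230,.123),('touch',375,230,.1),('blue',293,179,.1),('purple',247,220,.1)]:
    print(n,onplane(c,u,v,z).round(3))
P=cloud(c)
# rack strips: dark-grey mask, points by height
for nm,(u0,u1) in {'B':(98,224),'A':(264,392)}.items():
    Q=P[180:255,u0:u1]; F=f[180:255,u0:u1]
    m=(F.max(-1)<75)&(Q[...,2]<.045)&(Q[...,2]>.006)
    q=Q[m][:,:2].astype(np.float32); r=cv2.minAreaRect(q*1000); print(nm,m.sum(),r,np.percentile(Q[m][:,2],[10,50,90,99]).round(4))
E
```

```text
nozzle [ 0.537 -0.106  0.126]
jar [ 0.522 -0.177  0.074]
tall [ 0.517 -0.226  0.123]
touch [ 0.514 -0.296  0.1  ]
blue [ 0.632 -0.115  0.1  ]
purple [ 0.542 -0.01   0.1  ]
B 367 ((578.556884765625, 205.22378540039062), (66.77627563476562, 286.8707275390625), 5.30172872543335) [0.0088 0.0114 0.0142 0.0282]
A 960 ((518.3480224609375, -207.3804168701172), (286.6479797363281, 71.303955078125), 83.13419342041016) [0.0092 0.0123 0.0281 0.0358]
```

View pics/crop1.png

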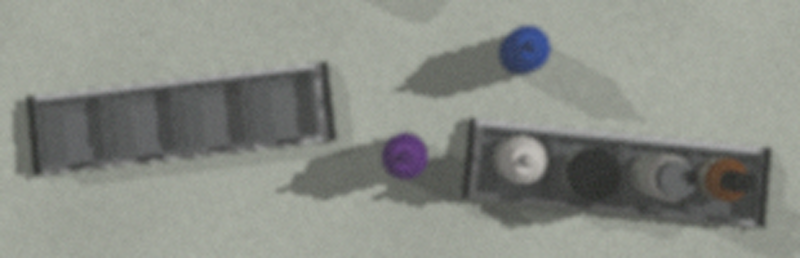

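The crop confirms it: the white nozzle bottle is the leftmost in the full rack, and purple and blue are the look-alikes. Next I'll look with the wrist camera, first over the empty rack.

Emit:
play_rows:
  steps:
    - {"az":8.4}
    - {"az":8.4}
    - {"az":8.4}
    - {"az":8.4}
    - {"az":8.4}
    - {"az":8.4}
    - {"az":8.4}
    - {"az":8.4}

```text
invalid input at $.steps[0]: expected keys ax, ay, az, dx, dy, dz, claw
```

Emit:
play_rows:
  steps:
    - {"dx":36,"dy":-25,"dz":-8}
    - {"dx":36,"dy":-25,"dz":-8}
    - {"dx":36,"dy":-25,"dz":-8}
    - {"dx":36,"dy":-25,"dz":-8}
    - {"dx":36,"dy":-25,"dz":-8}
    - {"dx":36,"dy":-25,"dz":-8}
    - {"dx":36,"dy":-25,"dz":-8}
    - {"dx":36,"dy":-25,"dz":-8}
    - {"dx":36,"dy":-25,"dz":-8}
    - {"dx":36,"dy":-25,"dz":-8}
    - {"dx":36,"dy":-25,"dz":-8}
    - {"dx":36,"dy":-25,"dz":-8}
    - {"dx":36,"dy":-25,"dz":-8}
    - {"dx":36,"dy":-25,"dz":-8}
    - {}
    - {}

```text
invalid input at $.steps[0]: expected keys ax, ay, az, dx, dy, dz, claw
```

```bash
python3 - <<'E'
from h import *
s=sense(); print(s['time_s'],s['tcp_pos'],s['ee_rot'].round(3).tolist(),s['joints'].round(1))
c=cap('wrist','wB1')
E
```

```text
0.15 [0.18802245 0.59560111 0.23570549] [[0.954, -0.301, -0.0], [-0.301, -0.954, -0.002], [0.0, 0.002, -1.0]] [ 87.3  22.1   0.4  -0.  -68.4 -14.8]
```

View pics/wB1.png

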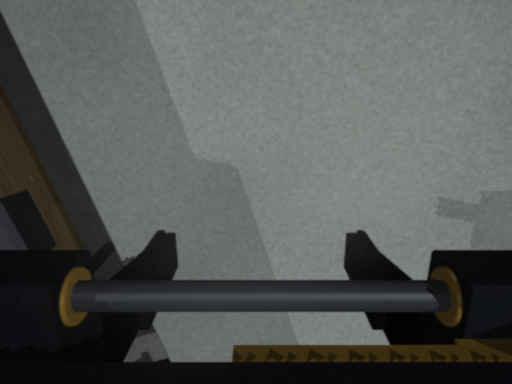

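The start wrist view shows only the bench. The fingers cover the rows below about 230, so I'll aim higher and keep the rack in the upper part. All row keys have to be given.

Emit:
play_rows:
  steps:
    - {"ax":0,"ay":0,"az":8.4,"dx":0,"dy":0,"dz":0,"claw":87}
    - {"ax":0,"ay":0,"az":8.4,"dx":0,"dy":0,"dz":0,"claw":87}
    - {"ax":0,"ay":0,"az":8.4,"dx":0,"dy":0,"dz":0,"claw":87}
    - {"ax":0,"ay":0,"az":8.4,"dx":0,"dy":0,"dz":0,"claw":87}
    - {"ax":0,"ay":0,"az":8.4,"dx":0,"dy":0,"dz":0,"claw":87}
    - {"ax":0,"ay":0,"az":8.4,"dx":0,"dy":0,"dz":0,"claw":87}
    - {"ax":0,"ay":0,"az":8.4,"dx":0,"dy":0,"dz":0,"claw":87}
    - {"ax":0,"ay":0,"az":8.4,"dx":0,"dy":0,"dz":0,"claw":87}

```text
time_s: 1.0
tcp_pos: [0.1881, 0.5958, 0.2362]
ee_rot: [[0.086, -0.996, -0.0], [-0.996, -0.086, -0.001], [0.001, 0.0, -1.0]]
wrist_force: [0.4, 0.6, -0.3]
gripper_width: 1.002
gripper_force: 0.0
```

Emit:
play_rows:
  steps:
    - {"ax":0,"ay":0,"az":0,"dx":28,"dy":-25,"dz":-13,"claw":87}
    - {"ax":0,"ay":0,"az":0,"dx":28,"dy":-25,"dz":-13,"claw":87}
    - {"ax":0,"ay":0,"az":0,"dx":28,"dy":-25,"dz":-13,"claw":87}
    - {"ax":0,"ay":0,"az":0,"dx":28,"dy":-25,"dz":-13,"claw":87}
    - {"ax":0,"ay":0,"az":0,"dx":28,"dy":-25,"dz":-13,"claw":87}
    - {"ax":0,"ay":0,"az":0,"dx":28,"dy":-25,"dz":-13,"claw":87}
    - {"ax":0,"ay":0,"az":0,"dx":28,"dy":-25,"dz":-13,"claw":87}
    - {"ax":0,"ay":0,"az":0,"dx":28,"dy":-25,"dz":-13,"claw":87}
    - {"ax":0,"ay":0,"az":0,"dx":28,"dy":-25,"dz":-13,"claw":87}
    - {"ax":0,"ay":0,"az":0,"dx":28,"dy":-25,"dz":-13,"claw":87}
    - {"ax":0,"ay":0,"az":0,"dx":28,"dy":-25,"dz":-13,"claw":87}
    - {"ax":0,"ay":0,"az":0,"dx":28,"dy":-25,"dz":-13,"claw":87}
    - {"ax":0,"ay":0,"az":0,"dx":28,"dy":-25,"dz":-13,"claw":87}
    - {"ax":0,"ay":0,"az":0,"dx":28,"dy":-25,"dz":-13,"claw":87}
    - {"ax":0,"ay":0,"az":0,"dx":0,"dy":0,"dz":0,"claw":87}
    - {"ax":0,"ay":0,"az":0,"dx":0,"dy":0,"dz":0,"claw":87}
    - {"ax":0,"ay":0,"az":0,"dx":0,"dy":0,"dz":0,"claw":87}

```text
time_s: 2.7
tcp_pos: [0.572, 0.2383, 0.4178]
ee_rot: [[0.093, -0.996, -0.001], [-0.996, -0.093, -0.0], [0.0, 0.001, -1.0]]
wrist_force: [0.3, 1.1, -1.2]
gripper_width: 0.993
gripper_force: 0.0
```

```bash
python3 - <<'E'
from h import *
s=sense(); print(s['time_s'],s['tcp_pos'],s['ee_rot'].round(3).tolist(),s['joints'].round(1))
c=cap('wrist','wB2')
E
```

```text
2.7 [0.57201439 0.23832101 0.41783287] [[0.093, -0.996, -0.001], [-0.996, -0.093, -0.0], [0.0, 0.001, -1.0]] [ 37.5  18.3  20.2  -0.  -91.9 -32.2]
```

View pics/wB2.png

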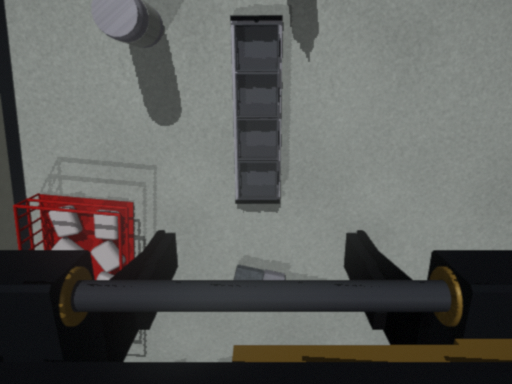

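The wrist view shows rack B at columns 233–283, rows 16–203, with cup centres near (258,48), (258,95), (258,140) and (258,180). The thinner can is at upper left. Now rack A.

Emit:
play_rows:
  steps:
    - {"ax":0,"ay":0,"az":1.7,"dx":40,"dy":9,"dz":0,"claw":87}
    - {"ax":0,"ay":0,"az":1.7,"dx":40,"dy":9,"dz":0,"claw":87}
    - {"ax":0,"ay":0,"az":1.7,"dx":40,"dy":7,"dz":0,"claw":87}
    - {"ax":0,"ay":0,"az":1.7,"dx":40,"dy":7,"dz":0,"claw":87}
    - {"ax":0,"ay":0,"az":1.7,"dx":40,"dy":6,"dz":0,"claw":87}
    - {"ax":0,"ay":0,"az":0,"dx":40,"dy":5,"dz":0,"claw":87}
    - {"ax":0,"ay":0,"az":0,"dx":40,"dy":5,"dz":0,"claw":87}
    - {"ax":0,"ay":0,"az":0,"dx":40,"dy":5,"dz":0,"claw":87}
    - {"ax":0,"ay":0,"az":0,"dx":40,"dy":3,"dz":0,"claw":87}
    - {"ax":0,"ay":0,"az":0,"dx":40,"dy":3,"dz":0,"claw":87}
    - {"ax":0,"ay":0,"az":0,"dx":0,"dy":0,"dz":0,"claw":87}
    - {"ax":0,"ay":0,"az":0,"dx":0,"dy":0,"dz":0,"claw":87}
    - {"ax":0,"ay":0,"az":0,"dx":0,"dy":0,"dz":0,"claw":87}

```text
time_s: 4.05
tcp_pos: [0.5092, -0.1606, 0.4185]
ee_rot: [[-0.054, -0.999, -0.0], [-0.999, 0.054, 0.0], [-0.0, 0.0, -1.0]]
wrist_force: [0.1, 0.7, -0.1]
gripper_width: 0.998
gripper_force: 0.0
```

```bash
python3 - <<'E'
from h import *
s=sense(); print(s['time_s'],s['tcp_pos'],s['ee_rot'].round(3).tolist(),s['joints'].round(1))
c=cap('wrist','wA1')
c=load('wB2'); g=cv2.cvtColor(c['frame'],cv2.COLOR_BGR2GRAY)
print(g[8:210,250:266].mean(1).astype(int).tolist())
print('cols',g[92:100,225:292].mean(0).astype(int).tolist())
P=cloud(c)[5:215,222:296]
m=(P[...,2]>.026)&(P[...,2]<.034); q=P[m][:,:2].astype(np.float32)*1000
print(m.sum(),cv2.minAreaRect(q)); 
for zz in (.01,.02,.026,.034,.04): print(zz,(P[...,2]>zz).sum())
print('floor z',np.nanmedian(P[40-5:55-5,252-222:264-222,2]))
E
```

```text
4.05 [ 0.50916086 -0.16059828  0.41847181] [[-0.054, -0.999, -0.0], [-0.999, 0.054, 0.0], [-0.0, 0.0, -1.0]] [ -0.1   8.9   7.9  -0.  -89.   -3. ]
[116, 117, 117, 115, 114, 113, 103, 62, 24, 13, 12, 16, 30, 49, 60, 64, 54, 37, 34, 38, 39, 39, 39, 40, 39, 39, 40, 40, 40, 40, 40, 41, 47, 59, 67, 69, 69, 70, 69, 69, 70, 69, 69, 69, 69, 69, 69, 69, 69, 67, 63, 61, 60, 60, 60, 60, 60, 60, 60, 60, 61, 62, 63, 55, 63, 65, 52, 44, 43, 43, 43, 43, 43, 43, 44, 44, 43, 44, 46, 52, 63, 70, 71, 71, 71, 71, 71, 71, 71, 71, 71, 71, 71, 71, 69, 65, 63, 62, 63, 62, 62, 62, 62, 63, 63, 63, 61, 61, 63, 53, 54, 62, 53, 47, 47, 47, 47, 47, 47, 47, 47, 47, 51, 62, 69, 72, 71, 71, 71, 72, 71, 71, 72, 71, 71, 71, 70, 67, 64, 63, 63, 63, 63, 63, 63, 63, 63, 62, 60, 59, 63, 63, 52, 60, 59, 50, 48, 48, 47, 48, 48, 48, 50, 59, 69, 72, 72, 72, 72, 72, 72, 72, 73, 73, 73, 72, 70, 67, 65, 64, 65, 65, 65, 65, 64, 65, 64, 63, 61, 61, 63, 55, 39, 33, 35, 51, 76, 83, 84, 84, 84, 84]
cols [138, 139, 140, 139, 139, 137, 131, 125, 132, 131, 106, 73, 55, 56, 51, 58, 62, 62, 62, 63, 65, 69, 71, 72, 71, 71, 71, 71, 71, 71, 71, 71, 71, 71, 71, 71, 71, 71, 71, 71, 71, 71, 71, 71, 71, 71, 71, 71, 71, 71, 67, 60, 59, 47, 58, 89, 91, 110, 118, 118, 117, 117, 118, 117, 119, 127, 133]
1072 ((580.9155883789062, 206.3129119873047), (63.98945617675781, 262.4964904785156), 5.563852787017822)
0.01 8216
0.02 1373
0.026 1074
0.034 2
0.04 0
floor z 0.013325189443342933
```

View pics/wA1.png

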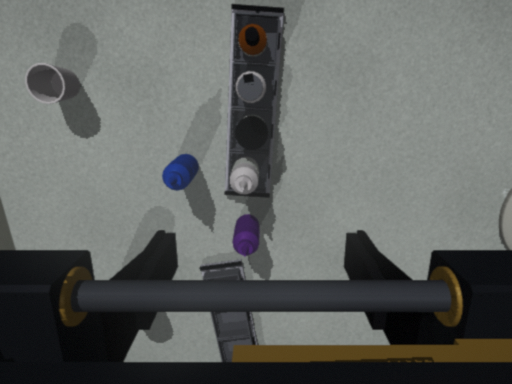

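Rack A runs from row 10 to row 195. Touch-up is at (252,38), tall at (250,85), jar at (251,132) and nozzle tip at (244,187). Purple is at (246,235) and blue at (180,172). I'll take a second, lower place for the two-view measurement.

Emit:
play_rows:
  steps:
    - {"ax":0,"ay":0,"az":0,"dx":10,"dy":0,"dz":25,"claw":87}
    - {"ax":0,"ay":0,"az":0,"dx":10,"dy":0,"dz":25,"claw":87}
    - {"ax":0,"ay":0,"az":0,"dx":10,"dy":0,"dz":25,"claw":87}
    - {"ax":0,"ay":0,"az":0,"dx":10,"dy":0,"dz":25,"claw":87}
    - {"ax":0,"ay":0,"az":0,"dx":0,"dy":0,"dz":0,"claw":87}
    - {"ax":0,"ay":0,"az":0,"dx":0,"dy":0,"dz":0,"claw":87}
    - {"ax":0,"ay":0,"az":0,"dx":0,"dy":0,"dz":0,"claw":87}

```text
time_s: 4.8
tcp_pos: [0.5079, -0.2012, 0.3204]
ee_rot: [[-0.055, -0.998, 0.003], [-0.999, 0.055, -0.001], [0.001, -0.003, -1.0]]
wrist_force: [-0.3, 0.5, 0.3]
gripper_width: 1.0
gripper_force: 0.0
```

```bash
python3 - <<'E'
from h import *
s=sense(); print(s['time_s'],s['tcp_pos'],s['joints'].round(1))
c=cap('wrist','wA2')
cB=load('wB2')
for v in (71,118,161): print('div',onplane(cB,258,v,.03).round(4))
for t in ('wA1','wA2'):
    c=load(t); P=cloud(c)[:245]
    Z=P[...,2]
    print(t)
    m=(Z>.026)&(Z<.034)&(abs(P[...,0]-.52)<.055)&(P[...,1]<-.06); print('rimA',cv2.minAreaRect(P[m][:,:2].astype(np.float32)*1000))
    for n,yr,(z0,z1) in [('nozzle',(-.14,-.08),(.065,.085)),('nozztip',(-.14,-.08),(.112,.13)),('jar',(-.205,-.145),(.068,.08)),('tall',(-.275,-.205),(.116,.13)),('touch',(-.34,-.275),(.094,.11)),('touchbody',(-.34,-.275),(.035,.055)),('blue',(-.16,-.09),(.07,.15)),('purple',(-.06,.03),(.07,.15))]:
        xr=(.59,.68) if n=='blue' else (.48,.57)
        m=(Z>z0)&(Z<z1)&(P[...,1]>yr[0])&(P[...,1]<yr[1])&(P[...,0]>xr[0])&(P[...,0]<xr[1])
        if m.sum()<4: print(n,m.sum()); continue
        q=P[m]; (cx,cy),r=cv2.minEnclosingCircle(q[:,:2].astype(np.float32)*1000)
        vv,uu=np.where(m)
        print(n,m.sum(),'c',round(cx,1),round(cy,1),'r',round(r,1),'zmax',(np.percentile(q[:,2],95)*1000).round(1),'px',uu.mean().round(1),vv.mean().round(1))
f=load('wA2')['frame']; cv2.imwrite('pics/wA2c.png',cv2.resize(f[0:250,150:350],(640,600) if 0 else (480,600)))
E
```

```text
4.8 [ 0.50790686 -0.20117756  0.32043437] [ -4.6  11.4  -2.5   0.  -75.9   1.4]
div [0.585  0.1392 0.03  ]
div [0.5788 0.2067 0.03  ]
div [0.5728 0.2732 0.03  ]
wA1
rimA ((521.0662231445312, -206.83082580566406), (262.2757568359375, 64.07662963867188), 83.07659149169922)
nozzle 81 c 536.1 -115.6 r 20.3 zmax 84.4 px 245.8 167.3
nozztip 40 c 536.4 -112.0 r 4.6 zmax 127.6 px 242.6 185.5
jar 869 c 522.3 -176.2 r 23.8 zmax 76.8 px 251.1 132.8
tall 538 c 518.5 -239.5 r 16.1 zmax 125.4 px 249.7 86.8
touch 171 c 513.3 -301.3 r 8.6 zmax 104.9 px 251.4 34.0
touchbody 394 c 513.5 -301.6 r 20.2 zmax 54.6 px 252.6 40.8
blue 631 c 635.9 -119.2 r 21.0 zmax 104.4 px 176.3 176.0
purple 337 c 541.4 -9.6 r 20.0 zmax 94.4 px 245.4 237.8
wA2
rimA ((520.994140625, -207.15997314453125), (261.9684753417969, 64.14022827148438), 83.06661987304688)
nozzle 192 c 536.2 -115.3 r 20.4 zmax 83.7 px 243.6 218.2
nozztip 29 c 536.7 -112.7 r 4.1 zmax 119.2 px 240.3 242.6
jar 1216 c 522.2 -176.0 r 24.0 zmax 76.7 px 250.8 178.2
tall 801 c 518.4 -239.6 r 16.2 zmax 125.3 px 248.9 130.0
touch 243 c 513.4 -301.7 r 8.6 zmax 104.6 px 250.9 64.7
touchbody 577 c 513.4 -301.8 r 20.2 zmax 54.7 px 252.4 67.3
blue 626 c 636.4 -119.8 r 20.9 zmax 95.0 px 161.1 224.0
purple 0
```

View pics/wA2c.png

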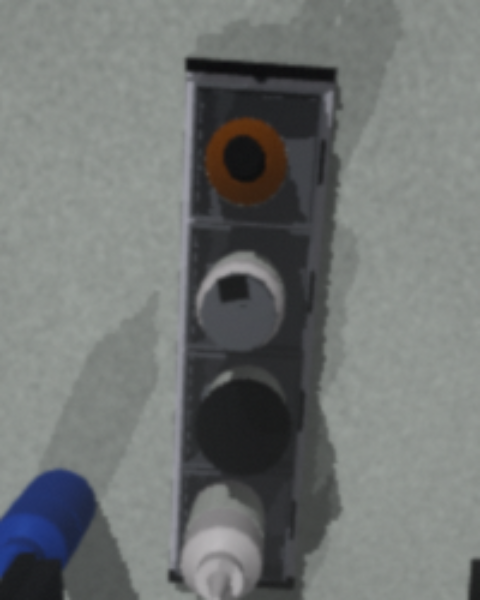

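Both views agree. All four are upright in their cups, with heights within about 2 mm of the text. Rack A is at −6.9° and rack B at +5.6°, and the rim rectangle of 64×262 mm matches. I'll start with the touch-up bottle and work right to left.

```bash
cat >> h.py <<'E'
A=-6.93;B=5.56
OBJ=dict(touch=(.5133,-.3016),tall=(.5184,-.2395),jar=(.5222,-.1761),nozzle=(.5364,-.1128))
DST=dict(touch=(.5905,.1078),tall=(.5841,.1735),jar=(.5777,.2391),nozzle=(.5713,.3048))
def goal(xy,z,ang):
    s=sense(); R=s['ee_rot']; yaw=np.degrees(np.arctan2(R[1,0],R[0,0])); az=-((ang-90)-yaw)
    a=np.radians(ang-90); x=np.array([np.cos(a),np.sin(a)]); y=np.array([x[1],-x[0]])
    d=np.array(xy)-s['tcp_pos'][:2]
    print('t',s['time_s'],'tcp',s['tcp_pos'].round(4),'az',az.round(2),'dx %.1f dy %.1f dz %.1f'%(1000*d@x,1000*d@y,1000*(s['tcp_pos'][2]-z)),'tiltR',R[2].round(4),'w',s['gripper_width'])
E
python3 -c "
from h import *
goal(OBJ['touch'],.079,A)"
```

```text
t 4.85 tcp [ 0.5078 -0.2012  0.3204] az 3.79 dx 99.0 dy -17.5 dz 241.4 tiltR [ 5.0e-04 -3.4e-03 -1.0e+00] w 1.000956723936593
```

Emit:
play_rows:
  steps:
    - {"ax":0,"ay":0,"az":3.8,"dx":0,"dy":0,"dz":0,"claw":50}
    - {"ax":0,"ay":0,"az":0,"dx":25,"dy":-4.5,"dz":30,"claw":50}
    - {"ax":0,"ay":0,"az":0,"dx":25,"dy":-4.5,"dz":30,"claw":50}
    - {"ax":0,"ay":0,"az":0,"dx":25,"dy":-4.5,"dz":30,"claw":50}
    - {"ax":0,"ay":0,"az":0,"dx":24,"dy":-4,"dz":30,"claw":50}
    - {"ax":0,"ay":0,"az":0,"dx":0,"dy":0,"dz":0,"claw":50}
    - {"ax":0,"ay":0,"az":0,"dx":0,"dy":0,"dz":0,"claw":50}
    - {"ax":0,"ay":0,"az":0,"dx":0,"dy":0,"dz":0,"claw":50}

```text
time_s: 5.65
tcp_pos: [0.5135, -0.3019, 0.2009]
ee_rot: [[-0.121, -0.993, 0.004], [-0.993, 0.121, -0.002], [0.001, -0.004, -1.0]]
wrist_force: [0.9, 0.2, 0.4]
gripper_width: 0.579
gripper_force: 0.0
```

```bash
python3 -c "
from h import *
goal(OBJ['touch'],.079,A)"
```

```text
t 5.65 tcp [ 0.5135 -0.3019  0.2009] az -0.02 dx -0.3 dy 0.2 dz 121.9 tiltR [ 0.0011 -0.004  -1.    ] w 0.5787276049487676
```

Accurate. I'll descend, grip and lift.

Emit:
play_rows:
  steps:
    - {"ax":0,"ay":0,"az":0,"dx":0,"dy":0,"dz":30,"claw":50}
    - {"ax":0,"ay":0,"az":0,"dx":0,"dy":0,"dz":30,"claw":50}
    - {"ax":0,"ay":0,"az":0,"dx":0,"dy":0,"dz":25,"claw":50}
    - {"ax":0,"ay":0,"az":0,"dx":0,"dy":0,"dz":20,"claw":50}
    - {"ax":0,"ay":0,"az":0,"dx":0,"dy":0,"dz":17,"claw":50}
    - {"ax":0,"ay":0,"az":0,"dx":0,"dy":0,"dz":0,"claw":50}
    - {"ax":0,"ay":0,"az":0,"dx":0,"dy":0,"dz":0,"claw":50}
    - {"ax":0,"ay":0,"az":0,"dx":0,"dy":0,"dz":0,"claw":0}
    - {"ax":0,"ay":0,"az":0,"dx":0,"dy":0,"dz":0,"claw":0}
    - {"ax":0,"ay":0,"az":0,"dx":0,"dy":0,"dz":0,"claw":0}
    - {"ax":0,"ay":0,"az":0,"dx":0,"dy":0,"dz":0,"claw":0}
    - {"ax":0,"ay":0,"az":0,"dx":0,"dy":0,"dz":0,"claw":0}
    - {"ax":0,"ay":0,"az":0,"dx":0,"dy":0,"dz":0,"claw":0}
    - {"ax":0,"ay":0,"az":0,"dx":0,"dy":0,"dz":0,"claw":0}
    - {"ax":0,"ay":0,"az":0,"dx":0,"dy":0,"dz":0,"claw":0}

```text
time_s: 7.15
tcp_pos: [0.5123, -0.3023, 0.0767]
ee_rot: [[-0.122, -0.993, 0.0], [-0.993, 0.122, -0.0], [0.0, -0.0, -1.0]]
wrist_force: [-0.2, 0.2, 2.0]
gripper_width: 0.207
gripper_force: 30.0
```

```bash
python3 -c "
from h import *
goal(DST['touch'],.079,B)"
```

```text
t 7.15 tcp [ 0.5123 -0.3023  0.0767] az -12.57 dx -400.6 dy -117.5 dz -2.3 tiltR [ 2.e-04 -4.e-04 -1.e+00] w 0.20682071647642822
```

Emit:
play_rows:
  steps:
    - {"ax":0,"ay":0,"az":0,"dx":0,"dy":0,"dz":-10,"claw":0}
    - {"ax":0,"ay":0,"az":0,"dx":0,"dy":0,"dz":-25,"claw":0}
    - {"ax":0,"ay":0,"az":0,"dx":0,"dy":0,"dz":-35,"claw":0}
    - {"ax":0,"ay":0,"az":-2.5,"dx":0,"dy":0,"dz":-35,"claw":0}
    - {"ax":0,"ay":0,"az":-5,"dx":0,"dy":0,"dz":-35,"claw":0}
    - {"ax":0,"ay":0,"az":-5,"dx":0,"dy":0,"dz":-30,"claw":0}
    - {"ax":0,"ay":0,"az":0,"dx":-20,"dy":-6,"dz":0,"claw":0}
    - {"ax":0,"ay":0,"az":0,"dx":-35,"dy":-10,"dz":0,"claw":0}
    - {"ax":0,"ay":0,"az":0,"dx":-40,"dy":-12,"dz":0,"claw":0}
    - {"ax":0,"ay":0,"az":0,"dx":-40,"dy":-12,"dz":0,"claw":0}
    - {"ax":0,"ay":0,"az":0,"dx":-40,"dy":-12,"dz":0,"claw":0}
    - {"ax":0,"ay":0,"az":0,"dx":-40,"dy":-12,"dz":0,"claw":0}
    - {"ax":0,"ay":0,"az":0,"dx":-40,"dy":-12,"dz":0,"claw":0}
    - {"ax":0,"ay":0,"az":0,"dx":-40,"dy":-12,"dz":0,"claw":0}
    - {"ax":0,"ay":0,"az":0,"dx":-40,"dy":-12,"dz":0,"claw":0}
    - {"ax":0,"ay":0,"az":0,"dx":-35,"dy":-10,"dz":0,"claw":0}
    - {"ax":0,"ay":0,"az":0,"dx":-30,"dy":-8,"dz":0,"claw":0}
    - {"ax":0,"ay":0,"az":0,"dx":0,"dy":0,"dz":0,"claw":0}
    - {"ax":0,"ay":0,"az":0,"dx":0,"dy":0,"dz":0,"claw":0}
    - {"ax":0,"ay":0,"az":0,"dx":0,"dy":0,"dz":0,"claw":0}

```text
time_s: 9.15
tcp_pos: [0.591, 0.1065, 0.2466]
ee_rot: [[0.095, -0.995, -0.001], [-0.995, -0.095, -0.0], [0.0, 0.001, -1.0]]
wrist_force: [0.5, 0.4, -0.7]
gripper_width: 0.211
gripper_force: 30.0
```

```bash
python3 -c "
from h import *
goal(DST['touch'],.079,B); print(sense()['gripper_force'])
cap('side','s1')"
```

```text
t 9.15 tcp [0.591  0.1065 0.2466] az -0.12 dx -1.4 dy 0.4 dz 167.6 tiltR [ 2.e-04  6.e-04 -1.e+00] w 0.21130546951927184
29.952875252622828
```

View pics/s1.png

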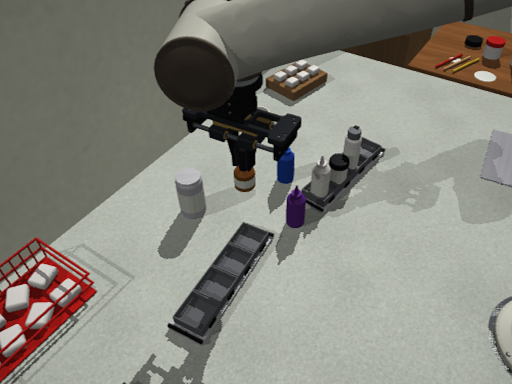

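The amber bottle hangs upright in the gripper at (245,178). Lower and release.

Emit:
play_rows:
  steps:
    - {"ax":0,"ay":0,"az":0,"dx":-1.4,"dy":0.4,"dz":25,"claw":0}
    - {"ax":0,"ay":0,"az":0,"dx":0,"dy":0,"dz":35,"claw":0}
    - {"ax":0,"ay":0,"az":0,"dx":0,"dy":0,"dz":35,"claw":0}
    - {"ax":0,"ay":0,"az":0,"dx":0,"dy":0,"dz":30,"claw":0}
    - {"ax":0,"ay":0,"az":0,"dx":0,"dy":0,"dz":18,"claw":0}
    - {"ax":0,"ay":0,"az":0,"dx":0,"dy":0,"dz":12,"claw":0}
    - {"ax":0,"ay":0,"az":0,"dx":0,"dy":0,"dz":6,"claw":0}
    - {"ax":0,"ay":0,"az":0,"dx":0,"dy":0,"dz":4,"claw":0}
    - {"ax":0,"ay":0,"az":0,"dx":0,"dy":0,"dz":2.5,"claw":0}
    - {"ax":0,"ay":0,"az":0,"dx":0,"dy":0,"dz":1,"claw":0}
    - {"ax":0,"ay":0,"az":0,"dx":0,"dy":0,"dz":0,"claw":0}
    - {"ax":0,"ay":0,"az":0,"dx":0,"dy":0,"dz":0,"claw":0}

```text
time_s: 10.4
tcp_pos: [0.5912, 0.1088, 0.0787]
ee_rot: [[0.096, -0.995, 0.001], [-0.995, -0.096, 0.0], [-0.0, -0.001, -1.0]]
wrist_force: [0.3, -0.5, 0.1]
gripper_width: 0.207
gripper_force: 30.0
```

```bash
python3 -c "
from h import *
goal(DST['touch'],.0775,B); print(sense()['wrist_force'])"
```

```text
t 10.4 tcp [0.5912 0.1088 0.0787] az -0.07 dx 0.9 dy 0.8 dz 1.2 tiltR [-3.0e-04 -1.1e-03 -1.0e+00] w 0.2071503057821526
[ 0.33618409 -0.51073587  0.12825382]
```

Emit:
play_rows:
  steps:
    - {"ax":0,"ay":0,"az":0,"dx":0,"dy":0,"dz":1,"claw":0}
    - {"ax":0,"ay":0,"az":0,"dx":0,"dy":0,"dz":0.7,"claw":0}
    - {"ax":0,"ay":0,"az":0,"dx":0,"dy":0,"dz":0,"claw":0}
    - {"ax":0,"ay":0,"az":0,"dx":0,"dy":0,"dz":0,"claw":50}
    - {"ax":0,"ay":0,"az":0,"dx":0,"dy":0,"dz":0,"claw":50}
    - {"ax":0,"ay":0,"az":0,"dx":0,"dy":0,"dz":0,"claw":50}
    - {"ax":0,"ay":0,"az":0,"dx":0,"dy":0,"dz":0,"claw":50}
    - {"ax":0,"ay":0,"az":0,"dx":0,"dy":0,"dz":0,"claw":50}
    - {"ax":0,"ay":0,"az":0,"dx":0,"dy":0,"dz":-20,"claw":70}
    - {"ax":0,"ay":0,"az":0,"dx":0,"dy":0,"dz":-35,"claw":70}
    - {"ax":0,"ay":0,"az":2.5,"dx":0,"dy":0,"dz":-40,"claw":70}
    - {"ax":0,"ay":0,"az":5,"dx":0,"dy":0,"dz":-40,"claw":70}
    - {"ax":0,"ay":0,"az":5,"dx":0,"dy":0,"dz":-30,"claw":70}
    - {"ax":0,"ay":0,"az":0,"dx":0,"dy":0,"dz":0,"claw":70}

```text
time_s: 11.8
tcp_pos: [0.5933, 0.1092, 0.2472]
ee_rot: [[-0.123, -0.992, 0.011], [-0.992, 0.123, 0.003], [-0.004, -0.01, -1.0]]
wrist_force: [1.1, 0.0, 0.0]
gripper_width: 0.803
gripper_force: 0.0
```

```bash
python3 -c "
from h import *
goal(OBJ['tall'],.082,A)"
```

```text
t 11.8 tcp [0.5933 0.1092 0.2472] az -0.11 dx 355.2 dy 32.3 dz 165.2 tiltR [-0.0045 -0.0101 -0.9999] w 0.8030286258117995
```

Emit:
play_rows:
  steps:
    - {"ax":0,"ay":0,"az":0,"dx":25,"dy":2,"dz":0,"claw":70}
    - {"ax":0,"ay":0,"az":0,"dx":40,"dy":4,"dz":0,"claw":70}
    - {"ax":0,"ay":0,"az":0,"dx":45,"dy":4,"dz":0,"claw":70}
    - {"ax":0,"ay":0,"az":0,"dx":45,"dy":4,"dz":0,"claw":70}
    - {"ax":0,"ay":0,"az":0,"dx":45,"dy":4,"dz":0,"claw":70}
    - {"ax":0,"ay":0,"az":0,"dx":45,"dy":4,"dz":0,"claw":70}
    - {"ax":0,"ay":0,"az":0,"dx":45,"dy":4,"dz":0,"claw":70}
    - {"ax":0,"ay":0,"az":0,"dx":40,"dy":4,"dz":0,"claw":70}
    - {"ax":0,"ay":0,"az":0,"dx":25,"dy":2,"dz":0,"claw":70}
    - {"ax":0,"ay":0,"az":0,"dx":0,"dy":0,"dz":0,"claw":70}
    - {"ax":0,"ay":0,"az":0,"dx":0,"dy":0,"dz":0,"claw":70}
    - {"ax":0,"ay":0,"az":0,"dx":0,"dy":0,"dz":0,"claw":70}
    - {"ax":0,"ay":0,"az":0,"dx":0,"dy":0,"dz":0,"claw":70}

```text
time_s: 13.1
tcp_pos: [0.516, -0.2387, 0.2412]
ee_rot: [[-0.12, -0.993, -0.0], [-0.993, 0.12, 0.0], [-0.0, 0.0, -1.0]]
wrist_force: [-0.0, -0.6, -1.1]
gripper_width: 0.806
gripper_force: 0.0
```

```bash
python3 -c "
from h import *
goal(OBJ['tall'],.082,A)"
```

```text
t 13.1 tcp [ 0.516  -0.2387  0.2412] az 0.01 dx 0.5 dy -2.5 dz 159.2 tiltR [-1.e-04  2.e-04 -1.e+00] w 0.8064699972688112
```

Emit:
play_rows:
  steps:
    - {"ax":0,"ay":0,"az":0,"dx":0.5,"dy":-2.5,"dz":20,"claw":70}
    - {"ax":0,"ay":0,"az":0,"dx":0,"dy":0,"dz":35,"claw":70}
    - {"ax":0,"ay":0,"az":0,"dx":0,"dy":0,"dz":35,"claw":70}
    - {"ax":0,"ay":0,"az":0,"dx":0,"dy":0,"dz":30,"claw":70}
    - {"ax":0,"ay":0,"az":0,"dx":0,"dy":0,"dz":23,"claw":70}
    - {"ax":0,"ay":0,"az":0,"dx":0,"dy":0,"dz":16,"claw":70}
    - {"ax":0,"ay":0,"az":0,"dx":0,"dy":0,"dz":0,"claw":70}
    - {"ax":0,"ay":0,"az":0,"dx":0,"dy":0,"dz":0,"claw":70}
    - {"ax":0,"ay":0,"az":0,"dx":0,"dy":0,"dz":0,"claw":0}
    - {"ax":0,"ay":0,"az":0,"dx":0,"dy":0,"dz":0,"claw":0}
    - {"ax":0,"ay":0,"az":0,"dx":0,"dy":0,"dz":0,"claw":0}
    - {"ax":0,"ay":0,"az":0,"dx":0,"dy":0,"dz":0,"claw":0}
    - {"ax":0,"ay":0,"az":0,"dx":0,"dy":0,"dz":0,"claw":0}
    - {"ax":0,"ay":0,"az":0,"dx":0,"dy":0,"dz":0,"claw":0}
    - {"ax":0,"ay":0,"az":0,"dx":0,"dy":0,"dz":0,"claw":0}

```text
time_s: 14.6
tcp_pos: [0.5182, -0.2407, 0.0827]
ee_rot: [[-0.122, -0.993, 0.0], [-0.993, 0.122, -0.0], [0.0, -0.0, -1.0]]
wrist_force: [-0.4, 0.7, 3.4]
gripper_width: 0.45
gripper_force: 30.0
```

```bash
python3 -c "
from h import *
goal(DST['tall'],.082,B);print(sense()['gripper_force'])"
```

```text
t 14.6 tcp [ 0.5182 -0.2407  0.0827] az -12.57 dx -405.9 dy -105.7 dz 0.7 tiltR [ 2.e-04 -2.e-04 -1.e+00] w 0.44951853750135745
29.964674694347195
```

Emit:
play_rows:
  steps:
    - {"ax":0,"ay":0,"az":0,"dx":0,"dy":0,"dz":-10,"claw":0}
    - {"ax":0,"ay":0,"az":0,"dx":0,"dy":0,"dz":-25,"claw":0}
    - {"ax":0,"ay":0,"az":0,"dx":0,"dy":0,"dz":-35,"claw":0}
    - {"ax":0,"ay":0,"az":-2.5,"dx":0,"dy":0,"dz":-35,"claw":0}
    - {"ax":0,"ay":0,"az":-5,"dx":0,"dy":0,"dz":-35,"claw":0}
    - {"ax":0,"ay":0,"az":-5,"dx":0,"dy":0,"dz":-30,"claw":0}
    - {"ax":0,"ay":0,"az":0,"dx":-20,"dy":-6,"dz":0,"claw":0}
    - {"ax":0,"ay":0,"az":0,"dx":-36,"dy":-10,"dz":0,"claw":0}
    - {"ax":0,"ay":0,"az":0,"dx":-40,"dy":-10,"dz":0,"claw":0}
    - {"ax":0,"ay":0,"az":0,"dx":-40,"dy":-10,"dz":0,"claw":0}
    - {"ax":0,"ay":0,"az":0,"dx":-40,"dy":-10,"dz":0,"claw":0}
    - {"ax":0,"ay":0,"az":0,"dx":-40,"dy":-10,"dz":0,"claw":0}
    - {"ax":0,"ay":0,"az":0,"dx":-40,"dy":-10,"dz":0,"claw":0}
    - {"ax":0,"ay":0,"az":0,"dx":-40,"dy":-10,"dz":0,"claw":0}
    - {"ax":0,"ay":0,"az":0,"dx":-40,"dy":-12,"dz":0,"claw":0}
    - {"ax":0,"ay":0,"az":0,"dx":-40,"dy":-10,"dz":0,"claw":0}
    - {"ax":0,"ay":0,"az":0,"dx":-30,"dy":-8,"dz":0,"claw":0}
    - {"ax":0,"ay":0,"az":0,"dx":0,"dy":0,"dz":0,"claw":0}
    - {"ax":0,"ay":0,"az":0,"dx":0,"dy":0,"dz":0,"claw":0}
    - {"ax":0,"ay":0,"az":0,"dx":0,"dy":0,"dz":0,"claw":0}

```text
time_s: 16.6
tcp_pos: [0.5846, 0.1728, 0.2524]
ee_rot: [[0.095, -0.995, -0.001], [-0.995, -0.095, -0.0], [0.0, 0.001, -1.0]]
wrist_force: [0.8, -0.5, -0.4]
gripper_width: 0.446
gripper_force: 30.0
```

```bash
python3 -c "
from h import *
goal(DST['tall'],.084,B);print(sense()['gripper_force'])"
```

```text
t 16.6 tcp [0.5846 0.1728 0.2524] az -0.12 dx -0.7 dy 0.4 dz 168.4 tiltR [ 2.e-04  6.e-04 -1.e+00] w 0.4463777220615402
29.96425524208462
```

Emit:
play_rows:
  steps:
    - {"ax":0,"ay":0,"az":0,"dx":-0.7,"dy":0.4,"dz":25,"claw":0}
    - {"ax":0,"ay":0,"az":0,"dx":0,"dy":0,"dz":35,"claw":0}
    - {"ax":0,"ay":0,"az":0,"dx":0,"dy":0,"dz":35,"claw":0}
    - {"ax":0,"ay":0,"az":0,"dx":0,"dy":0,"dz":30,"claw":0}
    - {"ax":0,"ay":0,"az":0,"dx":0,"dy":0,"dz":18,"claw":0}
    - {"ax":0,"ay":0,"az":0,"dx":0,"dy":0,"dz":12,"claw":0}
    - {"ax":0,"ay":0,"az":0,"dx":0,"dy":0,"dz":6,"claw":0}
    - {"ax":0,"ay":0,"az":0,"dx":0,"dy":0,"dz":4,"claw":0}
    - {"ax":0,"ay":0,"az":0,"dx":0,"dy":0,"dz":2.5,"claw":0}
    - {"ax":0,"ay":0,"az":0,"dx":0,"dy":0,"dz":1,"claw":0}
    - {"ax":0,"ay":0,"az":0,"dx":0,"dy":0,"dz":0,"claw":0}
    - {"ax":0,"ay":0,"az":0,"dx":0,"dy":0,"dz":0,"claw":0}
    - {"ax":0,"ay":0,"az":0,"dx":0,"dy":0,"dz":0,"claw":0}

```text
time_s: 17.9
tcp_pos: [0.5846, 0.1745, 0.0842]
ee_rot: [[0.096, -0.995, 0.001], [-0.995, -0.096, 0.0], [-0.0, -0.001, -1.0]]
wrist_force: [-0.6, 0.7, -1.6]
gripper_width: 0.454
gripper_force: 30.0
```

```bash
python3 -c "
from h import *
goal(DST['tall'],.083,B); print(sense()['wrist_force'])"
```

```text
t 17.9 tcp [0.5846 0.1745 0.0842] az -0.07 dx 0.9 dy 0.6 dz 1.2 tiltR [-3.e-04 -7.e-04 -1.e+00] w 0.45378367472401615
[-0.58191179  0.67174811 -1.63866074]
```

Emit:
play_rows:
  steps:
    - {"ax":0,"ay":0,"az":0,"dx":0,"dy":0,"dz":0.8,"claw":0}
    - {"ax":0,"ay":0,"az":0,"dx":0,"dy":0,"dz":0.5,"claw":0}
    - {"ax":0,"ay":0,"az":0,"dx":0,"dy":0,"dz":0,"claw":0}
    - {"ax":0,"ay":0,"az":0,"dx":0,"dy":0,"dz":0,"claw":75}
    - {"ax":0,"ay":0,"az":0,"dx":0,"dy":0,"dz":0,"claw":75}
    - {"ax":0,"ay":0,"az":0,"dx":0,"dy":0,"dz":0,"claw":75}
    - {"ax":0,"ay":0,"az":0,"dx":0,"dy":0,"dz":0,"claw":75}
    - {"ax":0,"ay":0,"az":0,"dx":0,"dy":0,"dz":0,"claw":75}
    - {"ax":0,"ay":0,"az":0,"dx":0,"dy":0,"dz":-20,"claw":75}
    - {"ax":0,"ay":0,"az":0,"dx":0,"dy":0,"dz":-35,"claw":75}
    - {"ax":0,"ay":0,"az":2.5,"dx":0,"dy":0,"dz":-40,"claw":75}
    - {"ax":0,"ay":0,"az":5,"dx":0,"dy":0,"dz":-40,"claw":75}
    - {"ax":0,"ay":0,"az":5,"dx":0,"dy":0,"dz":-20,"claw":75}
    - {"ax":0,"ay":0,"az":0,"dx":0,"dy":0,"dz":0,"claw":75}

```text
time_s: 19.3
tcp_pos: [0.5861, 0.175, 0.2419]
ee_rot: [[-0.122, -0.992, 0.008], [-0.992, 0.122, 0.004], [-0.004, -0.007, -1.0]]
wrist_force: [0.5, 0.5, -0.0]
gripper_width: 0.865
gripper_force: 0.0
```

```bash
python3 -c "
from h import *
goal(OBJ['jar'],.061,A)"
```

```text
t 19.3 tcp [0.5861 0.175  0.2419] az -0.1 dx 356.2 dy 21.1 dz 180.9 tiltR [-0.0045 -0.0072 -1.    ] w 0.8651328803557456
```

Emit:
play_rows:
  steps:
    - {"ax":0,"ay":0,"az":0,"dx":25,"dy":1,"dz":0,"claw":75}
    - {"ax":0,"ay":0,"az":0,"dx":40,"dy":2,"dz":0,"claw":75}
    - {"ax":0,"ay":0,"az":0,"dx":45,"dy":3,"dz":0,"claw":75}
    - {"ax":0,"ay":0,"az":0,"dx":45,"dy":3,"dz":0,"claw":75}
    - {"ax":0,"ay":0,"az":0,"dx":45,"dy":3,"dz":0,"claw":75}
    - {"ax":0,"ay":0,"az":0,"dx":45,"dy":2,"dz":0,"claw":75}
    - {"ax":0,"ay":0,"az":0,"dx":45,"dy":2,"dz":0,"claw":75}
    - {"ax":0,"ay":0,"az":0,"dx":41,"dy":2,"dz":0,"claw":75}
    - {"ax":0,"ay":0,"az":0,"dx":25,"dy":1,"dz":0,"claw":75}
    - {"ax":0,"ay":0,"az":0,"dx":0,"dy":0,"dz":0,"claw":75}
    - {"ax":0,"ay":0,"az":0,"dx":0,"dy":0,"dz":0,"claw":75}
    - {"ax":0,"ay":0,"az":0,"dx":0,"dy":0,"dz":0,"claw":75}
    - {"ax":0,"ay":0,"az":0,"dx":0,"dy":0,"dz":0,"claw":75}

```text
time_s: 20.6
tcp_pos: [0.5222, -0.1756, 0.2373]
ee_rot: [[-0.12, -0.993, -0.0], [-0.993, 0.12, 0.0], [-0.0, 0.0, -1.0]]
wrist_force: [-0.8, 0.4, -0.7]
gripper_width: 0.859
gripper_force: 0.0
```

```bash
python3 -c "
from h import *
goal(OBJ['jar'],.061,A)"
```

```text
t 20.6 tcp [ 0.5222 -0.1756  0.2373] az 0.02 dx 0.5 dy -0.0 dz 176.3 tiltR [-1.e-04  4.e-04 -1.e+00] w 0.858645911424343
```

Emit:
play_rows:
  steps:
    - {"ax":0,"ay":0,"az":0,"dx":0.5,"dy":0,"dz":20,"claw":75}
    - {"ax":0,"ay":0,"az":0,"dx":0,"dy":0,"dz":35,"claw":75}
    - {"ax":0,"ay":0,"az":0,"dx":0,"dy":0,"dz":35,"claw":75}
    - {"ax":0,"ay":0,"az":0,"dx":0,"dy":0,"dz":35,"claw":75}
    - {"ax":0,"ay":0,"az":0,"dx":0,"dy":0,"dz":30,"claw":75}
    - {"ax":0,"ay":0,"az":0,"dx":0,"dy":0,"dz":21,"claw":75}
    - {"ax":0,"ay":0,"az":0,"dx":0,"dy":0,"dz":0,"claw":75}
    - {"ax":0,"ay":0,"az":0,"dx":0,"dy":0,"dz":0,"claw":75}
    - {"ax":0,"ay":0,"az":0,"dx":0,"dy":0,"dz":0,"claw":0}
    - {"ax":0,"ay":0,"az":0,"dx":0,"dy":0,"dz":0,"claw":0}
    - {"ax":0,"ay":0,"az":0,"dx":0,"dy":0,"dz":0,"claw":0}
    - {"ax":0,"ay":0,"az":0,"dx":0,"dy":0,"dz":0,"claw":0}
    - {"ax":0,"ay":0,"az":0,"dx":0,"dy":0,"dz":0,"claw":0}
    - {"ax":0,"ay":0,"az":0,"dx":0,"dy":0,"dz":0,"claw":0}
    - {"ax":0,"ay":0,"az":0,"dx":0,"dy":0,"dz":0,"claw":0}

```text
time_s: 22.1
tcp_pos: [0.5221, -0.1773, 0.062]
ee_rot: [[-0.122, -0.993, 0.0], [-0.993, 0.122, -0.0], [0.0, -0.0, -1.0]]
wrist_force: [-2.1, 0.8, 4.0]
gripper_width: 0.532
gripper_force: 30.0
```

```bash
python3 -c "
from h import *
goal(DST['jar'],.061,B);print(sense()['gripper_force'])"
```

```text
t 22.1 tcp [ 0.5221 -0.1773  0.062 ] az -12.57 dx -409.0 dy -95.7 dz 1.0 tiltR [ 2.e-04 -3.e-04 -1.e+00] w 0.5319382386569129
29.982396718114614
```

Emit:
play_rows:
  steps:
    - {"ax":0,"ay":0,"az":0,"dx":0,"dy":0,"dz":-10,"claw":0}
    - {"ax":0,"ay":0,"az":0,"dx":0,"dy":0,"dz":-25,"claw":0}
    - {"ax":0,"ay":0,"az":0,"dx":0,"dy":0,"dz":-35,"claw":0}
    - {"ax":0,"ay":0,"az":-2.5,"dx":0,"dy":0,"dz":-40,"claw":0}
    - {"ax":0,"ay":0,"az":-5,"dx":0,"dy":0,"dz":-40,"claw":0}
    - {"ax":0,"ay":0,"az":-5,"dx":0,"dy":0,"dz":-30,"claw":0}
    - {"ax":0,"ay":0,"az":0,"dx":-20,"dy":-5,"dz":0,"claw":0}
    - {"ax":0,"ay":0,"az":0,"dx":-38,"dy":-9,"dz":0,"claw":0}
    - {"ax":0,"ay":0,"az":0,"dx":-40,"dy":-9,"dz":0,"claw":0}
    - {"ax":0,"ay":0,"az":0,"dx":-40,"dy":-9,"dz":0,"claw":0}
    - {"ax":0,"ay":0,"az":0,"dx":-40,"dy":-9,"dz":0,"claw":0}
    - {"ax":0,"ay":0,"az":0,"dx":-40,"dy":-9,"dz":0,"claw":0}
    - {"ax":0,"ay":0,"az":0,"dx":-40,"dy":-9,"dz":0,"claw":0}
    - {"ax":0,"ay":0,"az":0,"dx":-40,"dy":-9,"dz":0,"claw":0}
    - {"ax":0,"ay":0,"az":0,"dx":-40,"dy":-10,"dz":0,"claw":0}
    - {"ax":0,"ay":0,"az":0,"dx":-40,"dy":-10,"dz":0,"claw":0}
    - {"ax":0,"ay":0,"az":0,"dx":-31,"dy":-8,"dz":0,"claw":0}
    - {"ax":0,"ay":0,"az":0,"dx":0,"dy":0,"dz":0,"claw":0}
    - {"ax":0,"ay":0,"az":0,"dx":0,"dy":0,"dz":0,"claw":0}
    - {"ax":0,"ay":0,"az":0,"dx":0,"dy":0,"dz":0,"claw":0}

```text
time_s: 24.1
tcp_pos: [0.5782, 0.2382, 0.2415]
ee_rot: [[0.095, -0.996, -0.001], [-0.996, -0.095, -0.0], [0.0, 0.001, -1.0]]
wrist_force: [-0.3, -1.1, -1.5]
gripper_width: 0.53
gripper_force: 30.0
```

```bash
python3 -c "
from h import *
goal(DST['jar'],.0632,B);print(sense()['gripper_force'])
cap('side','s2')"
```

```text
t 24.1 tcp [0.5782 0.2382 0.2415] az -0.12 dx -0.9 dy 0.4 dz 178.3 tiltR [ 3.e-04  7.e-04 -1.e+00] w 0.5302610757867927
29.9987365398556
```

View pics/s2.png

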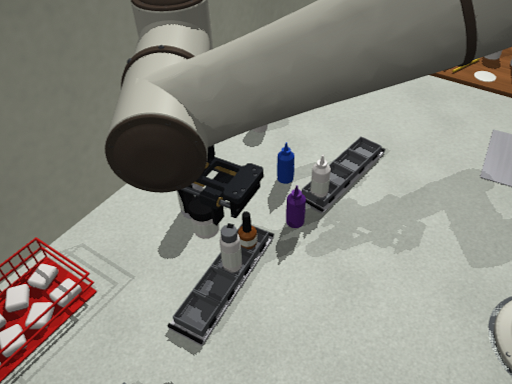

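Touch-up (247,235) and tall (231,248) stand upright in rack B, and the jar is in the gripper. Lower it.

Emit:
play_rows:
  steps:
    - {"ax":0,"ay":0,"az":0,"dx":-0.5,"dy":0.4,"dz":25,"claw":0}
    - {"ax":0,"ay":0,"az":0,"dx":0,"dy":0,"dz":38,"claw":0}
    - {"ax":0,"ay":0,"az":0,"dx":0,"dy":0,"dz":38,"claw":0}
    - {"ax":0,"ay":0,"az":0,"dx":0,"dy":0,"dz":33,"claw":0}
    - {"ax":0,"ay":0,"az":0,"dx":0,"dy":0,"dz":18,"claw":0}
    - {"ax":0,"ay":0,"az":0,"dx":0,"dy":0,"dz":12,"claw":0}
    - {"ax":0,"ay":0,"az":0,"dx":0,"dy":0,"dz":6,"claw":0}
    - {"ax":0,"ay":0,"az":0,"dx":0,"dy":0,"dz":4,"claw":0}
    - {"ax":0,"ay":0,"az":0,"dx":0,"dy":0,"dz":2.5,"claw":0}
    - {"ax":0,"ay":0,"az":0,"dx":0,"dy":0,"dz":1,"claw":0}
    - {"ax":0,"ay":0,"az":0,"dx":0,"dy":0,"dz":0,"claw":0}
    - {"ax":0,"ay":0,"az":0,"dx":0,"dy":0,"dz":0,"claw":0}
    - {"ax":0,"ay":0,"az":0,"dx":0,"dy":0,"dz":0,"claw":0}

```text
time_s: 25.45
tcp_pos: [0.5782, 0.2398, 0.0645]
ee_rot: [[0.096, -0.995, 0.001], [-0.995, -0.096, 0.0], [-0.0, -0.001, -1.0]]
wrist_force: [-0.6, 0.4, -1.2]
gripper_width: 0.53
gripper_force: 30.0
```

```bash
python3 -c "
from h import *
goal(DST['jar'],.0622,B); print(sense()['wrist_force'])"
```

```text
t 25.45 tcp [0.5782 0.2398 0.0645] az -0.07 dx 0.6 dy 0.6 dz 2.3 tiltR [-3.e-04 -7.e-04 -1.e+00] w 0.5304927767128133
[-0.56013405  0.40279452 -1.1584216 ]
```

Emit:
play_rows:
  steps:
    - {"ax":0,"ay":0,"az":0,"dx":0,"dy":0,"dz":1.3,"claw":0}
    - {"ax":0,"ay":0,"az":0,"dx":0,"dy":0,"dz":1,"claw":0}
    - {"ax":0,"ay":0,"az":0,"dx":0,"dy":0,"dz":0,"claw":0}
    - {"ax":0,"ay":0,"az":0,"dx":0,"dy":0,"dz":0,"claw":75}
    - {"ax":0,"ay":0,"az":0,"dx":0,"dy":0,"dz":0,"claw":75}
    - {"ax":0,"ay":0,"az":0,"dx":0,"dy":0,"dz":0,"claw":75}
    - {"ax":0,"ay":0,"az":0,"dx":0,"dy":0,"dz":0,"claw":75}
    - {"ax":0,"ay":0,"az":0,"dx":0,"dy":0,"dz":0,"claw":75}
    - {"ax":0,"ay":0,"az":0,"dx":0,"dy":0,"dz":-20,"claw":75}
    - {"ax":0,"ay":0,"az":0,"dx":0,"dy":0,"dz":-40,"claw":75}
    - {"ax":0,"ay":0,"az":0,"dx":0,"dy":0,"dz":-40,"claw":75}
    - {"ax":0,"ay":0,"az":2.5,"dx":0,"dy":0,"dz":-40,"claw":75}
    - {"ax":0,"ay":0,"az":5,"dx":0,"dy":0,"dz":-25,"claw":75}
    - {"ax":0,"ay":0,"az":5,"dx":0,"dy":0,"dz":-15,"claw":75}
    - {"ax":0,"ay":0,"az":0,"dx":0,"dy":0,"dz":0,"claw":75}

```text
time_s: 26.95
tcp_pos: [0.5791, 0.2401, 0.2447]
ee_rot: [[-0.122, -0.993, 0.005], [-0.993, 0.122, 0.003], [-0.004, -0.005, -1.0]]
wrist_force: [0.1, 0.5, -0.2]
gripper_width: 0.865
gripper_force: 0.0
```

```bash
python3 -c "
from h import *
goal(OBJ['nozzle'],.075,A)"
```

```text
t 26.95 tcp [0.5791 0.2401 0.2447] az -0.07 dx 355.5 dy -0.2 dz 169.7 tiltR [-0.0037 -0.0047 -1.    ] w 0.8654951582171578
```

Emit:
play_rows:
  steps:
    - {"ax":0,"ay":0,"az":0,"dx":25,"dy":0,"dz":0,"claw":75}
    - {"ax":0,"ay":0,"az":0,"dx":40,"dy":0,"dz":0,"claw":75}
    - {"ax":0,"ay":0,"az":0,"dx":45,"dy":0,"dz":0,"claw":75}
    - {"ax":0,"ay":0,"az":0,"dx":45,"dy":0,"dz":0,"claw":75}
    - {"ax":0,"ay":0,"az":0,"dx":45,"dy":0,"dz":0,"claw":75}
    - {"ax":0,"ay":0,"az":0,"dx":45,"dy":0,"dz":0,"claw":75}
    - {"ax":0,"ay":0,"az":0,"dx":45,"dy":0,"dz":0,"claw":75}
    - {"ax":0,"ay":0,"az":0,"dx":40,"dy":0,"dz":0,"claw":75}
    - {"ax":0,"ay":0,"az":0,"dx":25,"dy":-1,"dz":0,"claw":75}
    - {"ax":0,"ay":0,"az":0,"dx":0,"dy":0,"dz":0,"claw":75}
    - {"ax":0,"ay":0,"az":0,"dx":0,"dy":0,"dz":0,"claw":75}
    - {"ax":0,"ay":0,"az":0,"dx":0,"dy":0,"dz":0,"claw":75}
    - {"ax":0,"ay":0,"az":0,"dx":0,"dy":0,"dz":0,"claw":75}

```text
time_s: 28.25
tcp_pos: [0.5358, -0.1118, 0.2414]
ee_rot: [[-0.12, -0.993, -0.0], [-0.993, 0.12, 0.0], [-0.0, 0.001, -1.0]]
wrist_force: [0.3, 0.2, 0.4]
gripper_width: 0.86
gripper_force: 0.0
```

```bash
python3 -c "
from h import *
goal(OBJ['nozzle'],.075,A)"
```

```text
t 28.25 tcp [ 0.5358 -0.1118  0.2414] az 0.02 dx 0.9 dy -0.7 dz 166.4 tiltR [-1.e-04  5.e-04 -1.e+00] w 0.8603387382951937
```

Emit:
play_rows:
  steps:
    - {"ax":0,"ay":0,"az":0,"dx":0.4,"dy":-0.7,"dz":20,"claw":75}
    - {"ax":0,"ay":0,"az":0,"dx":0,"dy":0,"dz":35,"claw":75}
    - {"ax":0,"ay":0,"az":0,"dx":0,"dy":0,"dz":35,"claw":75}
    - {"ax":0,"ay":0,"az":0,"dx":0,"dy":0,"dz":33,"claw":75}
    - {"ax":0,"ay":0,"az":0,"dx":0,"dy":0,"dz":26,"claw":75}
    - {"ax":0,"ay":0,"az":0,"dx":0,"dy":0,"dz":17,"claw":75}
    - {"ax":0,"ay":0,"az":0,"dx":0,"dy":0,"dz":0,"claw":75}
    - {"ax":0,"ay":0,"az":0,"dx":0,"dy":0,"dz":0,"claw":75}
    - {"ax":0,"ay":0,"az":0,"dx":0,"dy":0,"dz":0,"claw":0}
    - {"ax":0,"ay":0,"az":0,"dx":0,"dy":0,"dz":0,"claw":0}
    - {"ax":0,"ay":0,"az":0,"dx":0,"dy":0,"dz":0,"claw":0}
    - {"ax":0,"ay":0,"az":0,"dx":0,"dy":0,"dz":0,"claw":0}
    - {"ax":0,"ay":0,"az":0,"dx":0,"dy":0,"dz":0,"claw":0}
    - {"ax":0,"ay":0,"az":0,"dx":0,"dy":0,"dz":0,"claw":0}
    - {"ax":0,"ay":0,"az":0,"dx":0,"dy":0,"dz":0,"claw":0}

```text
time_s: 29.75
tcp_pos: [0.5363, -0.1134, 0.076]
ee_rot: [[-0.122, -0.993, 0.0], [-0.993, 0.122, -0.0], [0.0, -0.0, -1.0]]
wrist_force: [-0.7, 0.6, 2.3]
gripper_width: 0.473
gripper_force: 30.0
```

```bash
python3 -c "
from h import *
goal(DST['nozzle'],.075,B);print(sense()['gripper_force'])"
```

```text
t 29.75 tcp [ 0.5363 -0.1134  0.076 ] az -12.58 dx -412.9 dy -75.3 dz 1.0 tiltR [ 1.e-04 -1.e-04 -1.e+00] w 0.47273001687772503
30.00007887763786
```

Emit:
play_rows:
  steps:
    - {"ax":0,"ay":0,"az":0,"dx":0,"dy":0,"dz":-10,"claw":0}
    - {"ax":0,"ay":0,"az":0,"dx":0,"dy":0,"dz":-25,"claw":0}
    - {"ax":0,"ay":0,"az":0,"dx":0,"dy":0,"dz":-35,"claw":0}
    - {"ax":0,"ay":0,"az":-2.5,"dx":0,"dy":0,"dz":-40,"claw":0}
    - {"ax":0,"ay":0,"az":-5,"dx":0,"dy":0,"dz":-40,"claw":0}
    - {"ax":0,"ay":0,"az":-5,"dx":0,"dy":0,"dz":-30,"claw":0}
    - {"ax":0,"ay":0,"az":0,"dx":-20,"dy":-5,"dz":0,"claw":0}
    - {"ax":0,"ay":0,"az":0,"dx":-40,"dy":-7,"dz":0,"claw":0}
    - {"ax":0,"ay":0,"az":0,"dx":-40,"dy":-7,"dz":0,"claw":0}
    - {"ax":0,"ay":0,"az":0,"dx":-40,"dy":-7,"dz":0,"claw":0}
    - {"ax":0,"ay":0,"az":0,"dx":-40,"dy":-7,"dz":0,"claw":0}
    - {"ax":0,"ay":0,"az":0,"dx":-40,"dy":-7,"dz":0,"claw":0}
    - {"ax":0,"ay":0,"az":0,"dx":-40,"dy":-7,"dz":0,"claw":0}
    - {"ax":0,"ay":0,"az":0,"dx":-40,"dy":-7,"dz":0,"claw":0}
    - {"ax":0,"ay":0,"az":0,"dx":-40,"dy":-7,"dz":0,"claw":0}
    - {"ax":0,"ay":0,"az":0,"dx":-40,"dy":-7,"dz":0,"claw":0}
    - {"ax":0,"ay":0,"az":0,"dx":-33,"dy":-7,"dz":0,"claw":0}
    - {"ax":0,"ay":0,"az":0,"dx":0,"dy":0,"dz":0,"claw":0}
    - {"ax":0,"ay":0,"az":0,"dx":0,"dy":0,"dz":0,"claw":0}
    - {"ax":0,"ay":0,"az":0,"dx":0,"dy":0,"dz":0,"claw":0}

```text
time_s: 31.75
tcp_pos: [0.5713, 0.3041, 0.2559]
ee_rot: [[0.095, -0.995, -0.0], [-0.995, -0.095, -0.0], [0.0, 0.0, -1.0]]
wrist_force: [-0.1, -0.3, -1.1]
gripper_width: 0.474
gripper_force: 30.0
```

```bash
python3 -c "
from h import *
goal(DST['nozzle'],.0772,B);print(sense()['gripper_force'])"
```

```text
t 31.75 tcp [0.5713 0.3041 0.2559] az -0.11 dx -0.7 dy -0.1 dz 178.7 tiltR [ 3.e-04  5.e-04 -1.e+00] w 0.4735827300928593
29.999736418831162
```

Emit:
play_rows:
  steps:
    - {"ax":0,"ay":0,"az":0,"dx":0,"dy":0,"dz":25,"claw":0}
    - {"ax":0,"ay":0,"az":0,"dx":0,"dy":0,"dz":38,"claw":0}
    - {"ax":0,"ay":0,"az":0,"dx":0,"dy":0,"dz":38,"claw":0}
    - {"ax":0,"ay":0,"az":0,"dx":0,"dy":0,"dz":33,"claw":0}
    - {"ax":0,"ay":0,"az":0,"dx":0,"dy":0,"dz":18,"claw":0}
    - {"ax":0,"ay":0,"az":0,"dx":0,"dy":0,"dz":12,"claw":0}
    - {"ax":0,"ay":0,"az":0,"dx":0,"dy":0,"dz":6,"claw":0}
    - {"ax":0,"ay":0,"az":0,"dx":0,"dy":0,"dz":4,"claw":0}
    - {"ax":0,"ay":0,"az":0,"dx":0,"dy":0,"dz":2.5,"claw":0}
    - {"ax":0,"ay":0,"az":0,"dx":0,"dy":0,"dz":1,"claw":0}
    - {"ax":0,"ay":0,"az":0,"dx":0,"dy":0,"dz":0,"claw":0}
    - {"ax":0,"ay":0,"az":0,"dx":0,"dy":0,"dz":0,"claw":0}
    - {"ax":0,"ay":0,"az":0,"dx":0,"dy":0,"dz":0,"claw":0}

```text
time_s: 33.05
tcp_pos: [0.5717, 0.3051, 0.0787]
ee_rot: [[0.096, -0.995, 0.001], [-0.995, -0.096, 0.0], [-0.0, -0.001, -1.0]]
wrist_force: [-0.6, 0.4, -0.5]
gripper_width: 0.476
gripper_force: 30.0
```

```bash
python3 -c "
from h import *
goal(DST['nozzle'],.0762,B); print(sense()['wrist_force'])"
```

```text
t 33.05 tcp [0.5717 0.3051 0.0787] az -0.08 dx 0.2 dy 0.4 dz 2.5 tiltR [-4.e-04 -6.e-04 -1.e+00] w 0.47585614021028544
[-0.55877166  0.42006048 -0.46701846]
```

Emit:
play_rows:
  steps:
    - {"ax":0,"ay":0,"az":0,"dx":0,"dy":0,"dz":1.5,"claw":0}
    - {"ax":0,"ay":0,"az":0,"dx":0,"dy":0,"dz":1,"claw":0}
    - {"ax":0,"ay":0,"az":0,"dx":0,"dy":0,"dz":0,"claw":0}
    - {"ax":0,"ay":0,"az":0,"dx":0,"dy":0,"dz":0,"claw":75}
    - {"ax":0,"ay":0,"az":0,"dx":0,"dy":0,"dz":0,"claw":75}
    - {"ax":0,"ay":0,"az":0,"dx":0,"dy":0,"dz":0,"claw":75}
    - {"ax":0,"ay":0,"az":0,"dx":0,"dy":0,"dz":0,"claw":75}
    - {"ax":0,"ay":0,"az":0,"dx":0,"dy":0,"dz":0,"claw":75}
    - {"ax":0,"ay":0,"az":0,"dx":0,"dy":0,"dz":-20,"claw":75}
    - {"ax":0,"ay":0,"az":0,"dx":0,"dy":0,"dz":-40,"claw":75}
    - {"ax":0,"ay":0,"az":0,"dx":0,"dy":0,"dz":-40,"claw":75}
    - {"ax":0,"ay":0,"az":0,"dx":0,"dy":0,"dz":-40,"claw":75}
    - {"ax":0,"ay":0,"az":0,"dx":10,"dy":0,"dz":-40,"claw":75}
    - {"ax":0,"ay":0,"az":0,"dx":15,"dy":0,"dz":-40,"claw":75}
    - {"ax":0,"ay":0,"az":0,"dx":20,"dy":0,"dz":-40,"claw":75}
    - {"ax":0,"ay":0,"az":0,"dx":15,"dy":0,"dz":-40,"claw":75}
    - {"ax":0,"ay":0,"az":0,"dx":0,"dy":0,"dz":-40,"claw":75}
    - {"ax":0,"ay":0,"az":0,"dx":0,"dy":0,"dz":0,"claw":75}
    - {"ax":0,"ay":0,"az":0,"dx":0,"dy":0,"dz":0,"claw":75}
    - {"ax":0,"ay":0,"az":0,"dx":0,"dy":0,"dz":0,"claw":75}

```text
time_s: 35.05
tcp_pos: [0.5768, 0.2452, 0.4141]
ee_rot: [[0.096, -0.995, -0.003], [-0.995, -0.096, -0.001], [0.001, 0.003, -1.0]]
wrist_force: [0.8, -0.2, -0.4]
gripper_width: 0.863
gripper_force: 0.0
```

```bash
python3 -c "
from h import *
cap('wrist','wBf'); cap('side','sf')
cv2.imwrite('pics/fin.png',np.vstack([load('wBf')['frame'][:250,100:420],load('sf')['frame'][130:360,80:400]]))
P=cloud(load('wBf'))[:245]
Z=P[...,2]; a=np.radians(B); e=np.array([[np.cos(a),np.sin(a)],[-np.sin(a),np.cos(a)]])
for n,z0,z1 in [('touch',.094,.11),('tall',.116,.13),('jar',.068,.08),('nozzle',.11,.135)]:
    m=(Z>z0)&(Z<z1)&(np.hypot(P[...,0]-DST[n][0],P[...,1]-DST[n][1])<.03)
    (cx,cy),r=cv2.minEnclosingCircle(P[m][:,:2].astype(np.float32)*1000); print(n,m.sum(),'offset in cup',(e@(np.array([cx,cy])-1000*np.array(DST[n]))).round(1),round(r,1),np.percentile(Z[m],95).round(4))
print(sense()['time_s'])"
```

```text
touch 175 offset in cup [1.5 1.6] 8.4 0.1046
tall 544 offset in cup [0.9 1.7] 16.3 0.1255
jar 869 offset in cup [0.3 1.4] 23.9 0.0767
nozzle 47 offset in cup [0.6 1.3] 4.6 0.1271
35.15
```

View pics/fin.png

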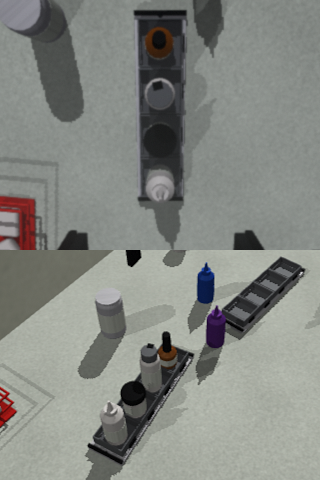

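All four stand upright and centred in rack B within 2 mm. From left to right they are nozzle (wrist crop 160,187), jar (160,140), tall (160,93) and touch-up (160,42). The can and the look-alikes haven't been moved. Handing in.

```bash
python3 -c "
from station import *
print(finish_job())"
```

```text
the job is handed in; nothing more can be done
None
```

I moved all four bottles to the empty rack; they stand upright, one in each cup, in the same left-to-right order, with the thinner can untouched, and I handed the job in at about 35 s (the hand-in gave no verdict back).

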